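# Free the jammed paint-pot feeder and refill the palette

### The job

Pots are jammed at the mouth of the spring feeder. Reach in through the mouth with closed fingers, nudge the blocking pot gently back, without lifting it, until you feel it give way sideways into the bay, press it well aside there, and withdraw so that the spring feeds the first pot onto the apron and the second up to the mouth. Then seat the first pot fully home in the palette's empty well; leave the rest as it is.

Things in the scene. Friction and masses are not known exactly. Their poses are not given: they have to be found in the camera images.
- feeder: Low wooden tray, white floor 6 mm thick, fixed. Origin under the middle of its mouth at table height; +x into the tray (pots feed to -x), +y to the side bay. Walls 8 mm thick, tops at z = 30 mm. Straight lane y -30 to 30, x 0 to 236 mm. Outside the mouth a flat apron without walls, x -90 to 0, y -38 to 38 mm.
- corner (a point): Corner where the blocking pot is stuck (feeder x 10, y 53, z 6 mm; feeder axes). The front wall beside the mouth is feeder x 0 to 10, y 30 to 61 mm; behind it, x 10 to 48 mm, the lane's +y wall is set back to y = 53 mm. That wall ends where the bay begins; the pot must be pushed back past its end to slip aside.
- bay (a point): Fixed point, feeder x 79, y 83, z 6 mm. The side bay is a metal frame set d = 0 to 24 mm farther in, unmeasured, new each time: open to the lane from x = 48+d to 110+d, outer wall y = 113 mm, pots stop at centre x = 82+d. Its strap crosses lane and bay above the pots, x 50+d to 58+d, z 40 to 45 mm: fingers reaching too far in hit it.
- pusher (a joint): Aluminium push plate behind the row, on spring and damper (m). 0 = home, its face at feeder x = 57 mm; grows as it is pushed back, to 0.170. The spring presses forward with 3.3 N at 0, 30 N/m more going back (about 7 N in the jam); the damper resists 60 N per m/s, so push slowly (0.02 m/s). Set free, it feeds the row home in 2 to 4 s.
- pot_blocking: Black round paint pot, yellow paint, diameter 55, height 30 mm, 110 g; origin: centre of underside. The blocker, wedged in the corner (feeder x 37, y 25 mm). Press its front with closed fingers near y = 15 mm: 6 to 15 N, never over 20; after 35 to 70 mm the force falls away as it slips off. Then press it some 5 mm on to +y and lift the fingers straight out.
- pot_first: Black round paint pot, yellow paint, diameter 55, height 30 mm, 110 g; origin: centre of underside. First of the row, at the start diagonally behind the blocking one (feeder x 85 mm). Once fed it rests on the apron just outside the mouth, near feeder x = -25 mm, to be gripped across the lane (along feeder y).
- pot_second: Black round paint pot, yellow paint, diameter 55, height 30 mm, 110 g; origin: centre of underside. Second of the row, at the start at feeder x 140 mm, before the push plate. With the plate home it stands in the mouth, near feeder x = 30 mm.
- palette: White plastic palette, fixed, 280 x 95 x 20 mm, origin at the centre of its underside, long side along its x. Three round wells in a row at x = -90, 0, 90 mm; those at 0 and 90 mm hold pots that stand 18 mm above the palette, that at -90 mm is empty.
- well (a point): Centre of the floor of the empty well, 12 mm below the palette's top face; diameter 58 mm, chamfered rim; axes as the palette's. A pot is home when its underside rests on this floor.
- jar: Glass jar with white cap, diameter 64 mm, 100 mm tall, bystander; origin at the centre of its underside.
- cup: White cup, diameter 70 mm, 85 mm tall, bystander; origin at the centre of its underside.
- brush: Paint brush, 190 mm long, lying along its x, bystander.
Not all that is in view belongs to the job. What is shaped like the pot_first but turquoise is not meant.

How it is judged:
By the outcome, as a careful person would: the job done as asked, in the order asked, and still so for the second after the job is handed in, with the robot touching nothing.
It also fails if it takes over 72 s, if anything falls off the work surface, if the arm or the gripper's body presses on something with over 40 N, if the wrist force passes 120 N, or if a joint passes its speed limit or range.

### The arm

A 6-joint arm with a two-finger parallel gripper is mounted at the origin on the work surface. World frame = base frame: x ahead of the robot, y to its left, z up, the work surface at z = 0. Lengths are in m, angles in rad, forces in N, time in s.
With the tool pointing down it reaches from about 0.35 to 0.975 m from the base axis. Payload 4.9 kg.
Tool frame: the origin (TCP) lies on the centre line of the jaws, within the pads' length; the fingertips stand 14 mm ahead of it and the grasp point (between the pads) lies 5 mm behind it (manip.nose_length is the distance from the TCP to the fingertips, in m); z points along the fingers, y is the line along which they close (so a half turn about z gives the same grasp; the last joint's range is limited). The gripper opens to 85 mm and grips with 20 to 120 N. Pads are 22 mm wide; open, the fingers measure 114 mm over their backs; the gripper's body (76 mm by 85 mm) begins 54 mm behind the grasp point. The pads swing forward as they close: fully open they stand 13 mm farther back than shut.
Start: joints at [1.209, 0.053, 1.613, -0, 1.476, -0.119], TCP at [0.15, 0.607, 0.245] pointing down, gripper open.
Joint ranges: [-3.01, 3.01], [-1.01, 2.22], [0.06, 2.58], [-1.02, 4.17], [0.09, 2.62], [-3.14, 3.14]. Speed limits (rad/s): [2.57, 2.57, 3.14, 3.14, 3.14, 3.14].

### API

Orientations are given as a unit quaternion [w, x, y, z].
In Python, from plant import manip, imaging gives the robot as it stands.
- The arm moves only by the tool play_rows, never from a script. Its argument "commands" is a list of rows, each a list of 6 numbers: the shift along the tool's x, y, z in mm, then the turn, a rotation vector about the tool's x, y, z in degrees. A call has 1 to 5 rows; each row shifts and turns the commanded pose from where the row before left it, along the tool's axes as they then stand; what a row does not reach is not made up. A row lasts 1/12 s, in which the tool goes at most 41.7 mm and 7.16 degrees, less where a joint would pass 70% of its speed; a pose out of reach is approached as far as the arm can. A call is refused whole if a number of a shift passes 41.7 or a number of a turn 7.16, either way. A call with a gripper value outside its range is refused whole. "hand" is the finger opening in mm, from 0 to 85.4, set as the call begins (left out, the last holds). The fingers move at their own pace and stop on an object; the grip force is fixed at half the most. Time passes only in rows, so rows that do not move let the fingers close. It gives the time, the measured TCP pose, the force, the opening and the grip force at its end, in the units of the state.
- manip.state(): the state, without advancing time (a new reading comes with each control period).
- imaging.grab_frame(name): name is "side" or "top" or "wrist"; returns a dict with "image" (420x560x3 uint8, red, green, blue), "fx", "fy", "cx", "cy" (pixels), "k1" (the pictures are not rectified: a ray, as slopes to the right and down, at radius r is drawn at 1 + k1 r^2 times it, then the intrinsics apply), "R" (3x3) and "t" (3): a world point X has camera coordinates R X + t; the wrist camera has in their place "mount" (4x4, takes a point from camera to tool coordinates, whose origin is the TCP and whose axes are the flange's). Camera axes: x right, y down, z forward; pixel columns grow to the right and rows downward; lengths in m; the calibration is good to about 2 mm. A picture is of the moment at which its call begins: read the wrist's pose just before it. There is no depth.
- manip.job_done(): hands the job in; it is judged then, once.
The state is a dict: "time": time; "joint_pos": joint angles; "joint_vel": joint speeds; "joint_efforts": joint torques, N m; "tool_pos": TCP position; "tool_rot": TCP orientation; "contact_force": force on the tool from outside, world axes, zero at the start; "ft_torque": the same for the moment, N m; "gripper_width": opening from 0.0 (shut) to 1.0 (fully open); "grasp_force": force on a finger pad.
Only numpy, scipy, OpenCV 4.12 (cv2) and the standard library are available. Lean on these libraries where they do the work, as an engineer would, in place of code of your own. Each camera call takes 0.05 s, during which the arm holds its last target. There are 200 camera calls.

## Working session

There is one attempt and no reset: what is moved stays moved. The work goes in short steps, Python scripts to look and compute and a tool call to move; the robot and the scene stay as the last step left them, time stands still between calls to the robot, and variables do not carry over. Pictures are saved under pics/ and viewed, at most 10 in all, crops included, and the job is handed in when it is done.

Besides the shell and the picture viewer there is one more tool, called after "Emit:" by a JSON object that holds its "op" and its "data", one argument or row to a line. play_rows: Moves the arm, as the interface text tells. Its arguments: {"type":"object","properties":{"commands":{"type":"array","items":{"type":"array","items":{"type":"number"}}},"hand":{"type":"number"}},"required":["commands"]}

```bash
mkdir -p pics; cat > h.py <<'E'
import numpy as np, cv2
from plant import manip, imaging
from scipy.spatial.transform import Rotation as Ro
def cam(n):
    s=manip.state(); f=imaging.grab_frame(n)
    if 'mount' in f:
        q=s['tool_rot']; T=np.eye(4); T[:3,:3]=Ro.from_quat([q[1],q[2],q[3],q[0]]).as_matrix(); T[:3,3]=s['tool_pos']
        M=np.linalg.inv(T@np.array(f['mount'])); f['R']=M[:3,:3]; f['t']=M[:3,3]
    f['R']=np.array(f['R']);f['t']=np.array(f['t']);return f
def save(f,name,box=None,sc=1):
    im=f['image'][:,:,::-1]
    if box: im=im[box[1]:box[3],box[0]:box[2]]
    cv2.imwrite('pics/'+name,cv2.resize(im,None,fx=sc,fy=sc,interpolation=cv2.INTER_CUBIC))
def K(f): return np.array([[f['fx'],0,f['cx']],[0,f['fy'],f['cy']],[0,0,1.]])
def ray(f,uv):
    p=cv2.undistortPoints(np.array(uv,float).reshape(-1,1,2),K(f),np.array([f['k1'],0,0,0.]))[:,0]
    d=np.c_[p,np.ones(len(p))]@f['R']; return -f['R'].T@f['t'],d
def onz(f,uv,z):
    c,d=ray(f,uv); return c+d*((z-c[2])/d[:,2])[:,None]
def proj(f,X):
    return cv2.projectPoints(np.array(X,float).reshape(-1,1,3),cv2.Rodrigues(f['R'])[0],f['t'],K(f),np.array([f['k1'],0,0,0.]))[0][:,0]
def blobs(f,lo,hi,amin=80):
    m=cv2.inRange(cv2.cvtColor(f['image'],cv2.COLOR_RGB2HSV),lo,hi)
    n,_,st,ce=cv2.connectedComponentsWithStats(m)
    return [(ce[i],st[i]) for i in range(1,n) if st[i][4]>amin]
def st():
    s=manip.state(); print({k:np.round(s[k],4).tolist() for k in('time','joint_pos','tool_pos','tool_rot','contact_force','gripper_width','grasp_force')})
E
cat > a.py <<'E'
from h import *
st()
for n in('top','side'):
    f=cam(n); save(f,n+'0.png',sc=1.4); print(n,-f['R'].T@f['t'],f['k1'])
    for c,s in blobs(f,(20,100,100),(35,255,255)): print(c.round(1),s,onz(f,[c],.034).round(4))
E
python3 a.py
```

```text
{'time': 0.0, 'joint_pos': [1.209, 0.0534, 1.6143, 0.0, 1.476, -0.119], 'tool_pos': [0.15, 0.6061, 0.2441], 'tool_rot': [-0.0003, 0.1211, 0.9926, -0.001], 'contact_force': [0.264, -0.314, -0.2024], 'gripper_width': 0.9984, 'grasp_force': 0.0}
top [0.48569469 0.0390985  1.09005567] -0.07696299920959299
[342.4 173.3] [333 164  20  20 299] [[ 0.6629 -0.1195  0.034 ]]
[345.6 194.7] [336 187  20  16 261] [[ 0.6114 -0.1278  0.034 ]]
[335.9 216.8] [326 208  20  19 305] [[ 0.5581 -0.1052  0.034 ]]
[524.4 406.2] [497 399  63  21 152] [[ 0.1106 -0.5714  0.034 ]]
side [ 0.10893041 -0.4732091   0.72947721] 0.016822895865743037
[353.  205.9] [343 199  21  15 239] [[ 0.6641 -0.1182  0.034 ]]
[341.6 218.6] [330 213  21  14 188] [[ 0.6147 -0.1264  0.034 ]]
[317.5 225.6] [307 218  22  16 268] [[ 0.5593 -0.1039  0.034 ]]
[386.6 250.7] [381 246  12  10  81] [[ 0.6178 -0.251   0.034 ]]
[354.6 287.6] [349 283  12  10 103] [[ 0.4987 -0.264   0.034 ]]
[438.3 314.8] [427 298  22  36  95] [[ 0.5699 -0.4071  0.034 ]]
```

View pics/top0.png

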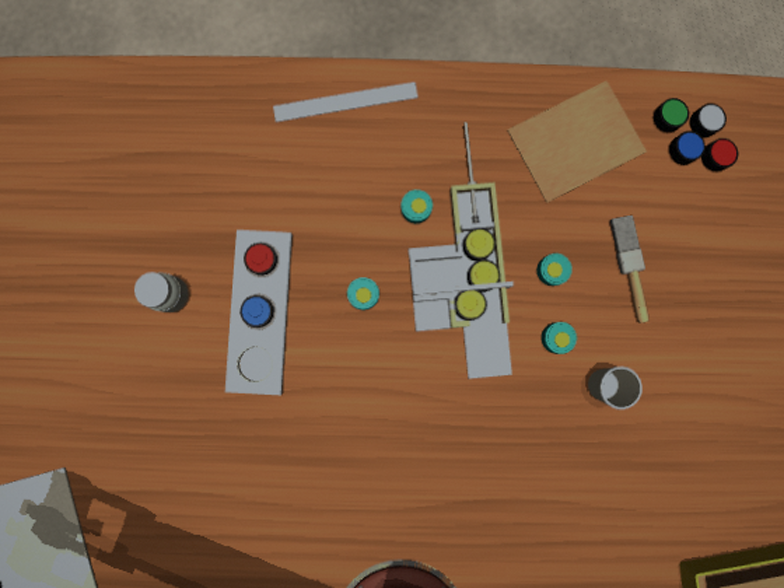

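View pics/side0.png

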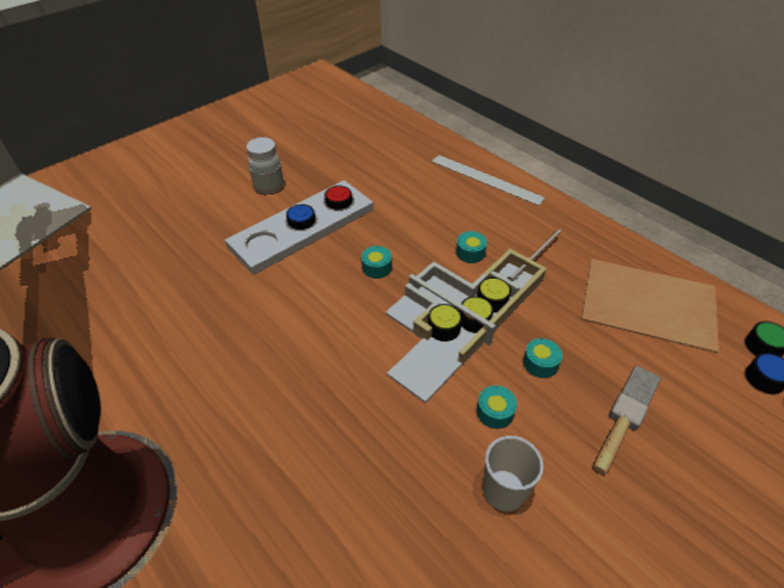

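The top view shows: yellow pots at (480,243), (484,275), (470,304), which are the second, first and blocking pots. Turquoise decoys sit at (417,205), (363,293), (555,269) and (560,338). The palette's empty well is near (256,364), and the apron corners are near (469,378) and (511,375). The side view agrees with this. I'll check the choice in one close crop.

```bash
cat > b.py <<'E'
from h import *
f=cam('top'); save(f,'crop.png',(280,120,380,280),3.7*1)
f2=cam('wrist'); print(np.round(f2['mount'],3), f2['fx'])
px=np.array([[469,378],[511,375]])/1.4; print(onz(f,px,.006).round(4))
px=np.array([[494,185],[508,322]])/1.4; print(onz(f,px,.03).round(4))
px=np.array([[237,230],[292,233],[281,394],[226,391]])/1.4; P=onz(f,px,.02); print(P.round(4),P.mean(0))
E
python3 b.py
```

```text
[[ 0.001 -0.955 -0.296  0.076]
 [ 1.     0.     0.001 -0.001]
 [-0.001 -0.296  0.955 -0.129]
 [ 0.     0.     0.     1.   ]] 368.31724649757047
[[ 0.4307 -0.1086  0.006 ]
 [ 0.4372 -0.1818  0.006 ]]
[[ 0.7655 -0.1448  0.03  ]
 [ 0.5282 -0.1708  0.03  ]]
[[0.6776 0.2996 0.02  ]
 [0.6744 0.2036 0.02  ]
 [0.3972 0.2131 0.02  ]
 [0.3998 0.3075 0.02  ]] [0.53726403 0.25596289 0.02      ]
```

View pics/crop.png

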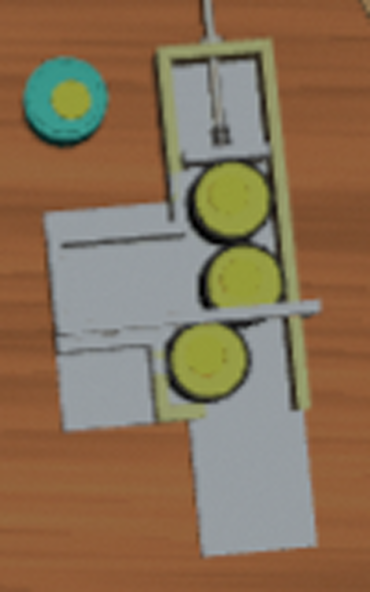

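The crop shows the blocker at the mouth-left (205,360), the first pot behind it at (240,283) and the second at (232,200), with the strap crossing between. These are the yellow pots, as described. Feeder origin is about (0.5245,-0.134) with yaw about 6°. Next I'll move in for a closer look.

Emit:
{"op": "play_rows", "data": {
  "commands": [
    [0, 0, 0, 0, 0, -6.7],
    [0, 0, 0, 0, 0, -6.7],
    [0, 0, 0, 0, 0, -6.7],
    [-25, -28.5, 0, 0, 0, 0],
    [-25, -28.5, 0, 0, 0, 0]
  ],
  "hand": 0
}}

```text
time: 0.62
tool_pos: [0.2055, 0.5553, 0.2449]
tool_rot: [-0.0, -0.056, 0.998, -0.0]
contact_force: [1.0, 0.3, -0.5]
gripper_width: 0.3
grasp_force: 0.0
```

Emit:
{"op": "play_rows", "data": {
  "commands": [
    [-25, -28.5, 0, 0, 0, 0],
    [-25, -28.5, 0, 0, 0, 0],
    [-25, -28.5, 0, 0, 0, 0],
    [-25, -28.5, 0, 0, 0, 0],
    [-25, -28.5, 0, 0, 0, 0]
  ]
}}

```text
time: 1.03
tool_pos: [0.3467, 0.4257, 0.2452]
tool_rot: [0.0, -0.054, 0.999, 0.0]
contact_force: [0.2, 0.8, 0.2]
gripper_width: -0.007
grasp_force: 0.0
```

Emit:
{"op": "play_rows", "data": {
  "commands": [
    [-25, -28.5, 0, 0, 0, 0],
    [-25, -28.5, 0, 0, 0, 0],
    [-25, -28.5, 0, 0, 0, 0],
    [5, -36, 0, 0, 0, 0],
    [5, -36, 0, 0, 0, 0]
  ]
}}

```text
time: 1.45
tool_pos: [0.4282, 0.2759, 0.2447]
tool_rot: [-0.001, -0.054, 0.999, -0.0]
contact_force: [0.4, -0.6, 0.3]
gripper_width: 0.0
grasp_force: 0.0
```

Emit:
{"op": "play_rows", "data": {
  "commands": [
    [5, -36, 0, 0, 0, 0],
    [5, -36, 0, 0, 0, 0],
    [5, -36, 0, 0, 0, 0],
    [5, -36, 0, 0, 0, 0],
    [5, -36, 0, 0, 0, 0]
  ]
}}

```text
time: 1.87
tool_pos: [0.4213, 0.0944, 0.2452]
tool_rot: [0.0, -0.054, 0.999, -0.0]
contact_force: [1.4, -1.2, 0.1]
gripper_width: -0.002
grasp_force: 0.0
```

Emit:
{"op": "play_rows", "data": {
  "commands": [
    [2, -38, 6, 0, 0, 0],
    [2, -38, 6, 0, 0, 0],
    [2, -38, 6, 0, 0, 0],
    [2, -38, 6, 0, 0, 0],
    [2, -38, 6, 0, 0, 0]
  ]
}}

```text
time: 2.28
tool_pos: [0.432, -0.0959, 0.2151]
tool_rot: [0.0, -0.054, 0.999, -0.0]
contact_force: [0.1, -0.1, 0.4]
gripper_width: -0.002
grasp_force: 0.0
```

Emit:
{"op": "play_rows", "data": {
  "commands": [
    [0, -18, 10, 0, 0, 0],
    [0, 0, 10, 0, 0, 0],
    [0, 0, 0, 0, 0, 0]
  ]
}}

```text
time: 2.53
tool_pos: [0.4329, -0.1119, 0.1927]
tool_rot: [-0.002, -0.053, 0.999, 0.001]
contact_force: [-0.3, 0.2, 0.6]
gripper_width: -0.001
grasp_force: 0.0
```

```bash
cat > c.py <<'E'
from h import *
st(); f=cam('wrist'); save(f,'w1.png',sc=1.4)
for c,s in blobs(f,(20,100,100),(35,255,255),200): print(c.round(1),s,onz(f,[c],.036).round(4))
o=np.array([.5245,-.134]);a=np.radians(6.1);R=np.array([[np.cos(a),-np.sin(a)],[np.sin(a),np.cos(a)]])
pts=[(-90,38,6),(-90,-38,6),(0,-30,30),(0,-38,30),(0,30,30),(0,61,30)]
for p in pts: print(p,(proj(f,[*(o+R@np.array(p[:2])/1e3),p[2]/1e3])*1.4).round(0))
E
python3 c.py
```

```text
{'time': 2.5333, 'joint_pos': [-0.42, -0.3555, 2.0658, 0.0005, 1.4362, -2.0965], 'tool_pos': [0.4329, -0.1119, 0.1927], 'tool_rot': [-0.0021, -0.0528, 0.9986, 0.0013], 'contact_force': [-0.317, 0.1883, 0.6101], 'gripper_width': -0.0009, 'grasp_force': 0.0}
[ 97.1 258.6] [ 83 245  29  28 613] [[ 0.4972 -0.2615  0.036 ]]
[461.4 357.4] [448 348  27  21 408] [[0.5634 0.0733 0.036 ]]
(-90, 38, 6) [[402. 271.]]
(-90, -38, 6) [[281. 271.]]
(0, -30, 30) [[295. 418.]]
(0, -38, 30) [[283. 418.]]
(0, 30, 30) [[390. 418.]]
(0, 61, 30) [[438. 417.]]
```

View pics/w1.png

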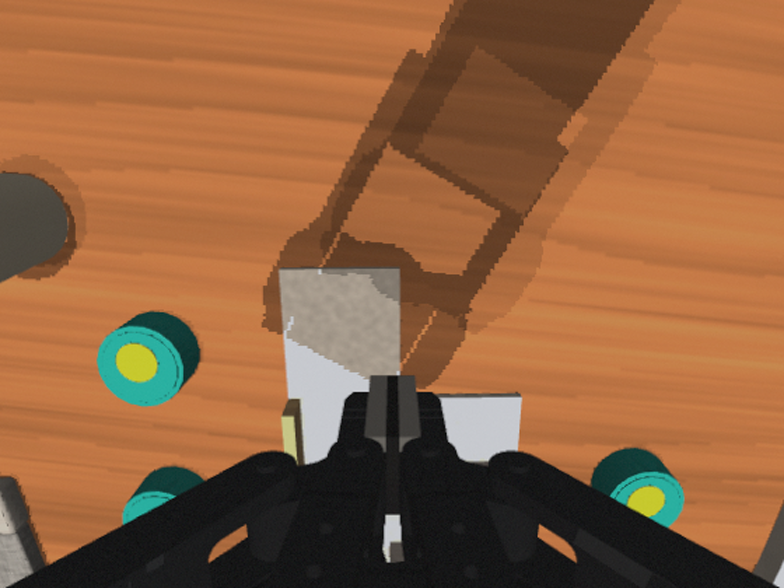

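The wrist view shows the apron's corners at (280,269) and (400,269), against predicted (281,271) and (402,271). The feeder pose therefore holds to about 1.5 mm. Now I go down to the mouth.

Emit:
{"op": "play_rows", "data": {
  "commands": [
    [-12, -3.5, 33, 0, 0, 0],
    [-12, -3.5, 33, 0, 0, 0],
    [-12, -3.5, 33, 0, 0, 0],
    [-12, -3.5, 33, 0, 0, 0],
    [-10, -3.5, 20, 0, 0, 0]
  ]
}}

```text
time: 3.0
tool_pos: [0.4932, -0.1207, 0.0404]
tool_rot: [-0.002, -0.055, 0.998, 0.001]
contact_force: [-1.5, -0.2, 0.0]
gripper_width: -0.005
grasp_force: 0.0
```

Emit:
{"op": "play_rows", "data": {
  "commands": [
    [0, 0, 5, 0, 0, 0],
    [0, 0, 5, 0, 0, 0],
    [0, 0, 4, 0, 0, 0],
    [0, 0, 0, 0, 0, 0],
    [0, 0, 0, 0, 0, 0]
  ]
}}

```text
time: 3.42
tool_pos: [0.4946, -0.123, 0.0308]
tool_rot: [0.001, -0.054, 0.999, -0.0]
contact_force: [-0.0, -0.1, 0.3]
gripper_width: -0.001
grasp_force: 0.0
```

```bash
cat >> h.py <<'E'
O=np.array([.5245,-.134]);A=np.radians(6.1);RF=np.array([[np.cos(A),-np.sin(A)],[np.sin(A),np.cos(A)]])
def tofe(p): return (RF.T@(np.array(p)[:2]-O)*1e3).round(1)
def fe():
    s=manip.state(); F=RF.T@np.array(s['contact_force'])[:2]
    print(s['time'],'tcp feeder',tofe(s['tool_pos']),np.round(s['tool_pos'],4),'F',F.round(1),np.round(s['contact_force'][2],1),'q',np.round(s['tool_rot'],4))
E
python3 -c "
from h import *
fe(); f=cam('side'); save(f,'s1.png',(260,170,400,290),5)
print(proj(f,[list(O+RF@np.array([9.5,25])/1e3)+[.02]]))"
```

```text
3.4167 tcp feeder [-28.6  14.1] [ 0.4946 -0.123   0.0308] F [-0.1 -0.1] 0.3 q [ 1.100e-03 -5.420e-02  9.985e-01 -5.000e-04]
[[309.71629124 237.17376606]]
```

View pics/s1.png

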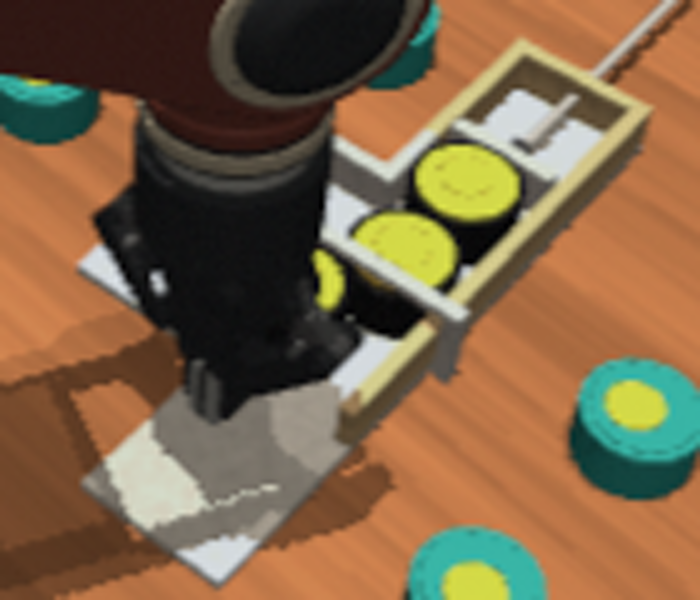

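The side view shows the closed fingertips over the apron at crop pixel (208,400), before the mouth. The strap crosses above the first pot. Now I advance.

```bash
python3 -c "
from h import *
f=cam('top')
px=np.array([[180,320],[250,313],[310,305]])/3.7+[280,120]
for p in onz(f,px,.045): print(tofe(p))"
```

```text
[61.5 41.5]
[62.2 -3.6]
[ 64.1 -42.5]
```

Emit:
{"op": "play_rows", "data": {
  "commands": [
    [-5, 0, 1, 0, 0, 0],
    [-5, 0, 1, 0, 0, 0],
    [-4, 0, 0, 0, 0, 0],
    [-2, 0, 0, 0, 0, 0],
    [-2, 0, 0, 0, 0, 0]
  ]
}}

```text
time: 3.93
tool_pos: [0.5123, -0.1211, 0.0274]
tool_rot: [0.0, -0.054, 0.999, -0.0]
contact_force: [0.3, -0.3, 0.0]
gripper_width: 0.001
grasp_force: 0.0
```

Emit:
{"op": "play_rows", "data": {
  "commands": [
    [-1.7, 0, 0, 0, 0, 0],
    [-1.7, 0, 0, 0, 0, 0],
    [-1.7, 0, 0, 0, 0, 0],
    [-1.7, 0, 0, 0, 0, 0],
    [-1.7, 0, 0, 0, 0, 0]
  ]
}}

```text
time: 4.35
tool_pos: [0.5204, -0.1202, 0.0273]
tool_rot: [-0.0, -0.054, 0.999, 0.0]
contact_force: [0.1, -0.4, 0.3]
gripper_width: 0.0
grasp_force: 0.0
```

Emit:
{"op": "play_rows", "data": {
  "commands": [
    [-1.7, 0, 0, 0, 0, 0],
    [-1.7, 0, 0, 0, 0, 0],
    [-1.7, 0, 0, 0, 0, 0],
    [-1.7, 0, 0, 0, 0, 0],
    [-1.7, 0, 0, 0, 0, 0]
  ]
}}

```text
time: 4.77
tool_pos: [0.5254, -0.1201, 0.0262]
tool_rot: [-0.005, -0.055, 0.999, -0.001]
contact_force: [-11.7, -5.4, 4.4]
gripper_width: 0.0
grasp_force: 6.2
```

Emit:
{"op": "play_rows", "data": {
  "commands": [
    [-1.5, 0, 0, 0, 0, 0],
    [-1.5, 0, 0, 0, 0, 0],
    [-1.5, 0, 0, 0, 0, 0]
  ]
}}

```text
time: 5.02
tool_pos: [0.5298, -0.1198, 0.0262]
tool_rot: [-0.005, -0.054, 0.999, -0.001]
contact_force: [-11.1, -5.6, 4.2]
gripper_width: -0.003
grasp_force: 6.3
```

```bash
python3 -c "
from h import *
fe()"
```

```text
5.0167 tcp feeder [ 6.7 13.6] [ 0.5298 -0.1198  0.0262] F [-11.6  -4.4] 4.2 q [-4.700e-03 -5.440e-02  9.985e-01 -6.000e-04]
```

Emit:
{"op": "play_rows", "data": {
  "commands": [
    [-1.6, 0, 0, 0, 0, 0],
    [-1.6, 0, 0, 0, 0, 0],
    [-1.6, 0, 0, 0, 0, 0],
    [-1.6, 0, 0, 0, 0, 0],
    [-1.6, 0, 0, 0, 0, 0]
  ]
}}

```text
time: 5.43
tool_pos: [0.5376, -0.1191, 0.0262]
tool_rot: [-0.005, -0.054, 0.999, -0.001]
contact_force: [-12.5, -6.3, 4.2]
gripper_width: 0.003
grasp_force: 6.6
```

Emit:
{"op": "play_rows", "data": {
  "commands": [
    [-1.6, 0, 0, 0, 0, 0],
    [-1.6, 0, 0, 0, 0, 0],
    [-1.6, 0, 0, 0, 0, 0],
    [-1.6, 0, 0, 0, 0, 0],
    [-1.6, 0, 0, 0, 0, 0]
  ]
}}

```text
time: 5.85
tool_pos: [0.5458, -0.1182, 0.0263]
tool_rot: [-0.005, -0.054, 0.999, -0.001]
contact_force: [-10.6, -5.4, 4.1]
gripper_width: -0.001
grasp_force: 5.9
```

Emit:
{"op": "play_rows", "data": {
  "commands": [
    [-1.6, 0, 0, 0, 0, 0],
    [-1.6, 0, 0, 0, 0, 0],
    [-1.6, 0, 0, 0, 0, 0],
    [-1.6, 0, 0, 0, 0, 0],
    [-1.6, 0, 0, 0, 0, 0]
  ]
}}

```text
time: 6.27
tool_pos: [0.5542, -0.1165, 0.0262]
tool_rot: [-0.004, -0.054, 0.999, 0.0]
contact_force: [-8.5, -1.9, 3.4]
gripper_width: 0.002
grasp_force: 4.2
```

Emit:
{"op": "play_rows", "data": {
  "commands": [
    [-1.6, 0, 0, 0, 0, 0],
    [-1.6, 0, 0, 0, 0, 0],
    [-1.6, 0, 0, 0, 0, 0]
  ]
}}

```text
time: 6.52
tool_pos: [0.5595, -0.1159, 0.0263]
tool_rot: [-0.003, -0.054, 0.999, 0.0]
contact_force: [-6.7, -1.9, 1.4]
gripper_width: -0.002
grasp_force: 3.2
```

```bash
python3 -c "
from h import *
fe()
for n in('top','side'):
    f=cam(n)
    for c,s in blobs(f,(20,100,100),(35,255,255)): print(c.round(1),s,tofe(onz(f,[c],.036)[0]))"
```

```text
6.5167 tcp feeder [36.8 14.3] [ 0.5595 -0.1159  0.0263] F [-6.9 -1.2] 1.4 q [-3.000e-03 -5.420e-02  9.985e-01  1.000e-04]
[342.  159.5] [333 150  19  20 307] [172.2  -2.3]
[523.9 406.3] [497 399  63  21 162] [-457.3 -388.5]
[362.  198.6] [352 192  21  14 235] [172.3  -2.5]
[350.8 211.1] [343 204  17  16 196] [121.7  -5.4]
[386.6 250.7] [381 246  12  10  81] [  78.8 -126.8]
[354.6 287.6] [349 283  12  10 103] [ -40.7 -127. ]
```

Emit:
{"op": "play_rows", "data": {
  "commands": [
    [-1.5, 0, 0, 0, 0, 0],
    [-1.5, 0, 0, 0, 0, 0],
    [-1.5, 0, 0, 0, 0, 0]
  ]
}}

```text
time: 6.87
tool_pos: [0.5648, -0.1154, 0.0264]
tool_rot: [-0.002, -0.054, 0.999, 0.0]
contact_force: [-2.9, -2.1, -0.2]
gripper_width: 0.001
grasp_force: 1.9
```

Emit:
{"op": "play_rows", "data": {
  "commands": [
    [-1.5, 0, 0, 0, 0, 0],
    [-1.5, 0, 0, 0, 0, 0]
  ]
}}

```text
time: 7.03
tool_pos: [0.5694, -0.1148, 0.0271]
tool_rot: [0.0, -0.054, 0.999, 0.0]
contact_force: [-0.6, -0.9, -0.3]
gripper_width: -0.001
grasp_force: 0.5
```

```bash
python3 -c "
from h import *
fe()
for n in('top','side'):
    f=cam(n)
    for c,s in blobs(f,(20,100,100),(35,255,255),20): print(c.round(1),s,tofe(onz(f,[c],.036)[0]))"
```

```text
7.0333 tcp feeder [46.6 14.3] [ 0.5694 -0.1148  0.0271] F [-0.7 -0.9] -0.3 q [ 0.000e+00 -5.390e-02  9.985e-01  1.000e-04]
[298.7 146.6] [294 142  10  10  70] [212.   98.6]
[342.  159.3] [333 150  19  20 307] [172.8  -2.3]
[321.9 197.4] [320 191   6  14  41] [85.1 54.4]
[259.2 210.5] [255 206  10  10  77] [ 66.5 205.4]
[401.1 242.4] [397 238   9  10  76] [ -37.6 -124.4]
[523.9 406.3] [497 399  63  21 164] [-457.2 -388.6]
[267.8 183.1] [263 180  10   7  52] [ 62.8 201.2]
[362.  198.6] [352 192  21  14 235] [172.3  -2.5]
[352.6 210.3] [346 204  14  15 127] [126.6  -7.1]
[386.6 250.7] [381 246  12  10  81] [  78.8 -126.8]
[354.6 287.6] [349 283  12  10 103] [ -40.7 -127. ]
[436.3 318.8] [427 304  20  30  46] [   5.  -277.4]
```

The force fell away at TCP feeder x ≈ 45, so the blocker has slipped past the wall end. Now I press it aside to +y.

Emit:
{"op": "play_rows", "data": {
  "commands": [
    [0, 1.5, 0, 0, 0, 0],
    [0, 1.5, 0, 0, 0, 0],
    [0, 1.5, 0, 0, 0, 0]
  ]
}}

```text
time: 7.38
tool_pos: [0.5693, -0.1102, 0.0277]
tool_rot: [0.001, -0.054, 0.999, -0.0]
contact_force: [0.2, -0.2, -0.5]
gripper_width: 0.002
grasp_force: 0.0
```

Emit:
{"op": "play_rows", "data": {
  "commands": [
    [0, 1.5, 0, 0, 0, 0],
    [0, 1.5, 0, 0, 0, 0],
    [0, 1.5, 0, 0, 0, 0]
  ]
}}

```text
time: 7.63
tool_pos: [0.5684, -0.1057, 0.0274]
tool_rot: [0.0, -0.054, 0.999, 0.0]
contact_force: [-0.3, -0.1, -0.5]
gripper_width: 0.004
grasp_force: 0.0
```

```bash
cat > d.py <<'E'
from h import *
fe()
for n in('top','side'):
    f=cam(n)
    for c,s in blobs(f,(20,100,100),(35,255,255),20):
        p=tofe(onz(f,[c],.036)[0])
        if -60<p[0]<200 and -60<p[1]<110: print(n,c.round(1),s,p)
E
python3 d.py
```

```text
7.6333 tcp feeder [46.6 23.5] [ 0.5684 -0.1057  0.0274] F [-0.3 -0.1] -0.5 q [ 1.000e-04 -5.400e-02  9.985e-01  0.000e+00]
top [345.2 169.4] [335 164  19  13 159] [147.6  -7.6]
top [316.5 195.3] [313 188   9  17  74] [91.2 66.8]
side [353.  207.4] [343 200  21  16 248] [134.7  -2.6]
side [345.9 222.6] [341 218   9  10  51] [ 85.6 -17.3]
```

Emit:
{"op": "play_rows", "data": {
  "commands": [
    [0, 2, 0, 0, 0, 0],
    [0, 2, 0, 0, 0, 0],
    [0, 2, 0, 0, 0, 0],
    [0, 2, 0, 0, 0, 0]
  ]
}}

```text
time: 8.07
tool_pos: [0.5666, -0.0973, 0.0267]
tool_rot: [-0.001, -0.054, 0.999, 0.001]
contact_force: [-3.8, 2.4, 0.6]
gripper_width: -0.001
grasp_force: 2.1
```

```bash
python3 d.py
```

```text
8.0667 tcp feeder [45.8 32. ] [ 0.5666 -0.0973  0.0267] F [-3.5  2.7] 0.6 q [-8.000e-04 -5.400e-02  9.985e-01  5.000e-04]
top [345.8 173.9] [338 169  16  11 111] [136.8  -8. ]
side [351.1 209.7] [340 203  21  15 229] [125.8  -3.5]
side [343.  222.2] [338 218  10  10  52] [ 82.3 -11.5]
side [334.  227.8] [327 224  16   8  76] [55.8 -6.1]
```

Emit:
{"op": "play_rows", "data": {
  "commands": [
    [0, 2, 0, 0, 0, 0],
    [0, 2, 0, 0, 0, 0],
    [0, 2, 0, 0, 0, 0],
    [0, 1.5, 0, 0, 0, 0]
  ]
}}

```text
time: 8.5
tool_pos: [0.5676, -0.0906, 0.0278]
tool_rot: [0.001, -0.054, 0.999, -0.001]
contact_force: [-0.3, 0.2, 0.4]
gripper_width: -0.002
grasp_force: 0.1
```

```bash
python3 d.py; python3 -c "
from h import *
f=cam('side'); save(f,'s2.png',(260,170,400,290),5)"
```

```text
8.5 tcp feeder [47.5 38.5] [ 0.5676 -0.0906  0.0278] F [-0.3  0.3] 0.4 q [ 1.300e-03 -5.410e-02  9.985e-01 -6.000e-04]
top [347.2 178.1] [343 177   9   4  21] [126.3 -10.4]
side [347.2 216. ] [337 208  19  16 192] [103.7  -7.9]
side [330.  229.8] [320 222  22  16 239] [45.2 -3. ]
```

View pics/s2.png

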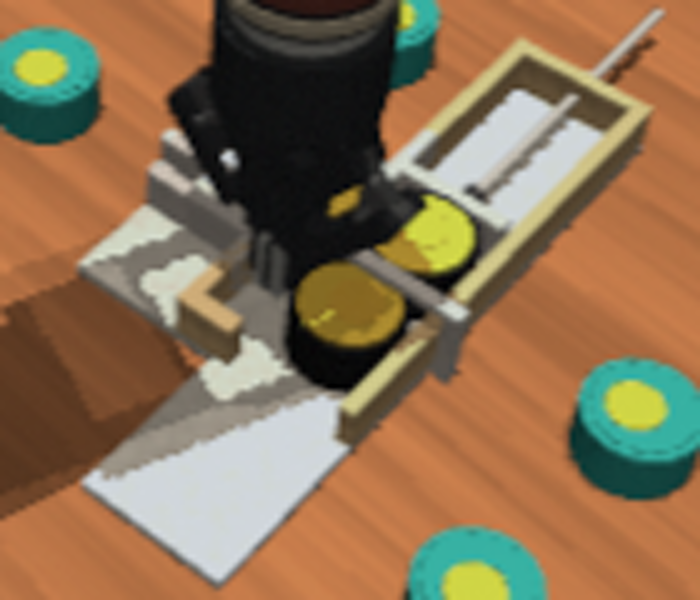

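The side view shows the first pot at (348,305) feeding out freely past the fingers, with the second following at (430,235). I lift straight out.

Emit:
{"op": "play_rows", "data": {
  "commands": [
    [0, 0, -15, 0, 0, 0],
    [0, 0, -30, 0, 0, 0],
    [0, 0, -35, 0, 0, 0],
    [20, 0, -35, 0, 0, 0],
    [35, 0, -20, 0, 0, 0]
  ]
}}

```text
time: 9.07
tool_pos: [0.5158, -0.0977, 0.1683]
tool_rot: [0.005, -0.055, 0.998, -0.002]
contact_force: [0.5, -1.0, 1.9]
gripper_width: -0.001
grasp_force: 0.0
```

Emit:
{"op": "play_rows", "data": {
  "commands": [
    [35, 0, 0, 0, 0, 0],
    [20, 0, 0, 0, 0, 0],
    [0, 0, 0, 0, 0, 0]
  ],
  "hand": 85
}}

```text
time: 9.32
tool_pos: [0.4552, -0.1029, 0.1629]
tool_rot: [0.001, -0.053, 0.999, -0.001]
contact_force: [-0.0, -0.6, -0.6]
gripper_width: 0.422
grasp_force: 0.0
```

```bash
python3 d.py; python3 -c "
from h import *
f=cam('top'); save(f,'t2.png',(270,120,390,280),3.7)"
```

```text
9.3167 tcp feeder [-65.6  38.2] [ 0.4552 -0.1029  0.1629] F [-0.1 -0.6] -0.6 q [ 7.000e-04 -5.320e-02  9.986e-01 -8.000e-04]
top [321.4 196.4] [312 188  20  17 281] [87.7 55.3]
top [347.4 212.5] [338 206  20  15 246] [44.1 -2.9]
top [350.5 228.5] [340 224  20  12 100] [ 5.7 -6.7]
side [321.9 206. ] [312 200  19  14 186] [90.3 54.3]
side [329.7 230.3] [320 222  22  17 268] [43.6 -3.2]
side [315.  244.8] [304 236  23  18 317] [-9.4 -3.7]
```

View pics/t2.png

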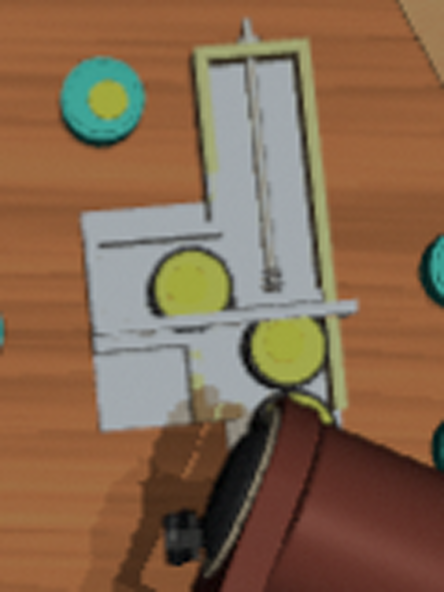

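The top view shows the blocker settled in the bay at crop (192,287), feeder ≈ (89,55). The second pot is near the mouth at (287,345), and the first is coming out under the arm. I wait for the feed over the apron and get the palette pose meanwhile.

Emit:
{"op": "play_rows", "data": {
  "commands": [
    [-10, -10, 5, 0, 0, 0],
    [-10, -10, 5, 0, 0, 0],
    [-10, -10, 5, 0, 0, 0],
    [-10, -10, 5, 0, 0, 0],
    [0, 0, 0, 0, 0, 0]
  ]
}}

```text
time: 9.88
tool_pos: [0.5032, -0.139, 0.1414]
tool_rot: [-0.0, -0.054, 0.999, -0.0]
contact_force: [-0.7, 0.1, 0.4]
gripper_width: 0.993
grasp_force: 0.0
```

Emit:
{"op": "play_rows", "data": {
  "commands": [
    [0, 0, 0, 0, 0, 0],
    [0, 0, 0, 0, 0, 0],
    [0, 0, 0, 0, 0, 0],
    [0, 0, 0, 0, 0, 0],
    [0, 0, 0, 0, 0, 0]
  ]
}}

```text
time: 10.3
tool_pos: [0.5013, -0.1376, 0.1426]
tool_rot: [0.0, -0.054, 0.999, -0.0]
contact_force: [-1.1, 0.1, 0.5]
gripper_width: 0.998
grasp_force: 0.0
```

Emit:
{"op": "play_rows", "data": {
  "commands": [
    [0, 0, 0, 0, 0, 0],
    [0, 0, 0, 0, 0, 0],
    [0, 0, 0, 0, 0, 0],
    [0, 0, 0, 0, 0, 0],
    [0, 0, 0, 0, 0, 0]
  ]
}}

```text
time: 10.72
tool_pos: [0.5013, -0.1378, 0.1423]
tool_rot: [0.0, -0.054, 0.999, -0.0]
contact_force: [-0.3, -0.8, -0.1]
gripper_width: 0.999
grasp_force: 0.0
```

```bash
python3 d.py; python3 -c "
from h import *
print(manip.nose_length); st()
f=cam('wrist'); save(f,'w2.png',sc=1.4)
for c,s in blobs(f,(20,100,60),(35,255,255),100): print(c,s,tofe(onz(f,[c],.036)[0]))
g=cam('top')
# palette: white region left
im=cv2.cvtColor(g['image'],cv2.COLOR_RGB2HSV); m=cv2.inRange(im,(0,0,110),(180,70,255)); m[:, :150]=0; m[:,220:]=0; m[:155]=0;m[290:]=0
cs,_=cv2.findContours(m,cv2.RETR_EXTERNAL,cv2.CHAIN_APPROX_NONE); c=max(cs,key=cv2.contourArea)
b=cv2.boxPoints(cv2.minAreaRect(c)); P=onz(g,b,.02); print(b,P.round(4),P.mean(0))
for lo,hi in(((0,120,80),(8,255,255)),((105,120,60),(125,255,255))):
  for c,s in blobs(g,lo,hi,60): print(c,s,onz(g,[c],.038).round(4))
save(g,'t3.png',(140,140,240,300),3.7)"
```

```text
10.7167 tcp feeder [-23.4  -1.4] [ 0.5013 -0.1378  0.1423] F [-0.4 -0.7] -0.1 q [ 0.     -0.054   0.9985 -0.    ]
top [321.4 196.4] [312 188  20  17 282] [87.7 55.3]
top [345.2 217.5] [339 209  15  20 194] [32.8  3.4]
side [318.8 206.8] [311 201  17  13 105] [83.5 58.2]
side [325.3 234.4] [315 226  22  17 274] [27.7 -3. ]
side [309.8 249.4] [299 241  23  18 316] [-26.5  -3.1]
0.014
{'time': 10.8167, 'joint_pos': [-0.4115, -0.1131, 1.952, -0.0, 1.3027, -2.0903], 'tool_pos': [0.5013, -0.1379, 0.1423], 'tool_rot': [-0.0, -0.054, 0.9985, -0.0], 'contact_force': [-0.4766, 0.4752, -0.4072], 'gripper_width': 0.9954, 'grasp_force': 0.0}
[ 96.70588235 198.35863378] [  79  180   37   37 1054] [ -39.8 -124.1]
[276.94866422 215.97537978] [ 242  183   71   67 3818] [-27.8  -4.2]
[359.92039801 263.45273632] [354 253  13  24 201] [ 6.8 53.7]
[277.39407314 290.2203657 ] [ 244  261   68   60 3172] [27.6 -3.9]
[544.48973607 328.82844575] [529 315  31  29 682] [ 61.9 199.9]
[353.71928072 361.16133866] [ 323  344   63   39 2002] [88.8 54.8]
[[160.22127 279.6814 ]
 [168.00887 162.86725]
 [207.76549 165.5177 ]
 [199.97789 282.33185]] [[0.3988 0.3104 0.02  ]
 [0.6811 0.3029 0.02  ]
 [0.6765 0.2056 0.02  ]
 [0.3951 0.2148 0.02  ]] [0.53786866 0.25843549 0.02      ]
[516.66153846 108.50769231] [508 100  18  18 260] [[ 0.8383 -0.5559  0.038 ]]
[185.01234568 184.02469136] [175 174  21  21 324] [[0.6276 0.2555 0.038 ]]
[376.25921406 262.11496217] [ 325  205   99  122 4097] [[ 0.4526 -0.2019  0.038 ]]
[414.06666667 289.81603376] [ 388  233   49  112 1185] [[ 0.3888 -0.293   0.038 ]]
[349.96942356 371.71152882] [ 313  314   70  106 3990] [[ 0.1959 -0.1435  0.038 ]]
[493.03900709 103.58510638] [484  95  19  19 282] [[ 0.8481 -0.4947  0.038 ]]
[182.4      221.684375] [173 212  20  20 320] [[0.5378 0.2582 0.038 ]]
```

View pics/w2.png

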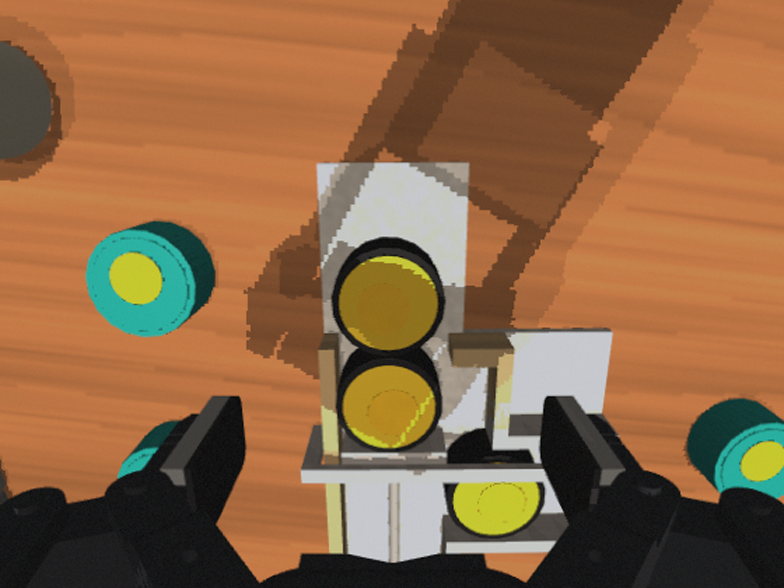

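View pics/t3.png

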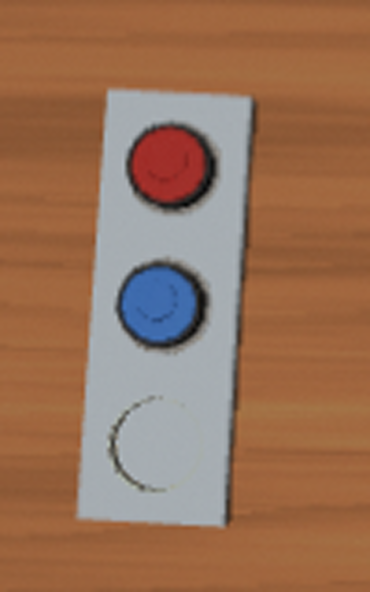

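The wrist view shows the first pot on the apron at (388,302), feeder ≈ (-27,-3.5). The second stands at the mouth at (388,405), the blocker is in the bay at (495,495), and the plate is home. The top crop shows the empty well at (158,443), below blue and red. By extrapolating from those I put the well at (0.448,0.261). Now I grasp.

Emit:
{"op": "play_rows", "data": {
  "commands": [
    [3.8, -2.2, 20, 0, 0, 0],
    [0, 0, 35, 0, 0, 0],
    [0, 0, 30, 0, 0, 0],
    [0, 0, 15, 0, 0, 0],
    [0, 0, 8, 0, 0, 0]
  ]
}}

```text
time: 11.33
tool_pos: [0.4957, -0.1395, 0.0311]
tool_rot: [-0.002, -0.054, 0.999, 0.001]
contact_force: [0.1, 0.0, -0.8]
gripper_width: 0.999
grasp_force: 0.0
```

Emit:
{"op": "play_rows", "data": {
  "commands": [
    [0, 0, 0, 0, 0, 0],
    [0, 0, 0, 0, 0, 0]
  ]
}}

```text
time: 11.5
tool_pos: [0.4983, -0.1406, 0.0348]
tool_rot: [0.0, -0.054, 0.999, -0.0]
contact_force: [0.5, -0.4, -0.2]
gripper_width: 0.992
grasp_force: 0.0
```

Emit:
{"op": "play_rows", "data": {
  "commands": [
    [0, 0, 0, 0, 0, 0],
    [0, 0, 0, 0, 0, 0],
    [0, 0, 0, 0, 0, 0],
    [0, 0, 0, 0, 0, 0]
  ],
  "hand": 45
}}

```text
time: 11.83
tool_pos: [0.4994, -0.1411, 0.0363]
tool_rot: [0.002, -0.054, 0.999, -0.001]
contact_force: [-0.1, 0.2, 4.9]
gripper_width: 0.61
grasp_force: 63.2
```

```bash
python3 -c "
from h import *
fe(); st()"
```

```text
11.8333 tcp feeder [-25.8  -4.4] [ 0.4994 -0.1411  0.0363] F [-0.   0.2] 4.9 q [ 1.700e-03 -5.400e-02  9.985e-01 -9.000e-04]
{'time': 11.8333, 'joint_pos': [-0.4188, 0.0299, 2.0126, -0.0, 1.0953, -2.0977], 'tool_pos': [0.4994, -0.1411, 0.0363], 'tool_rot': [0.0017, -0.054, 0.9985, -0.0009], 'contact_force': [-0.0622, 0.1651, 4.9223], 'gripper_width': 0.6103, 'grasp_force': 63.1728}
```

Emit:
{"op": "play_rows", "data": {
  "commands": [
    [0, 0, -5, 0, 0, 0],
    [0, 0, -10, 0, 0, 0],
    [0, 0, -20, 0, 0, 0],
    [0, 0, -30, 0, 0, 0],
    [0, 0, -30, 0, 0, 0]
  ]
}}

```text
time: 12.25
tool_pos: [0.4967, -0.1399, 0.1297]
tool_rot: [-0.001, -0.054, 0.999, 0.001]
contact_force: [-0.1, -1.1, -0.5]
gripper_width: 0.611
grasp_force: 62.9
```

```bash
python3 d.py; python3 -c "
from h import *
st(); f=cam('side'); save(f,'s3.png',(210,120,390,280),4)"
```

```text
12.25 tcp feeder [-28.3  -2.9] [ 0.4967 -0.1399  0.1297] F [-0.2 -1.1] -0.5 q [-1.200e-03 -5.400e-02  9.985e-01  6.000e-04]
top [321.4 196.4] [312 188  20  17 281] [87.7 55.3]
top [346.  217.5] [339 209  17  20 224] [32.7  1.5]
side [314.8 204.9] [311 201   8   8  41] [82.1 69. ]
side [312.9 218.3] [303 210  20  18 303] [46.6 46.4]
side [328.8 236.3] [318 228  19  15 161] [ 28.9 -11.9]
{'time': 12.35, 'joint_pos': [-0.4188, -0.111, 1.9611, 0.0, 1.28, -2.0977], 'tool_pos': [0.5013, -0.1419, 0.1362], 'tool_rot': [0.0051, -0.054, 0.9985, -0.0026], 'contact_force': [1.3135, -0.4033, 0.0728], 'gripper_width': 0.6186, 'grasp_force': 62.8525}
```

View pics/s3.png

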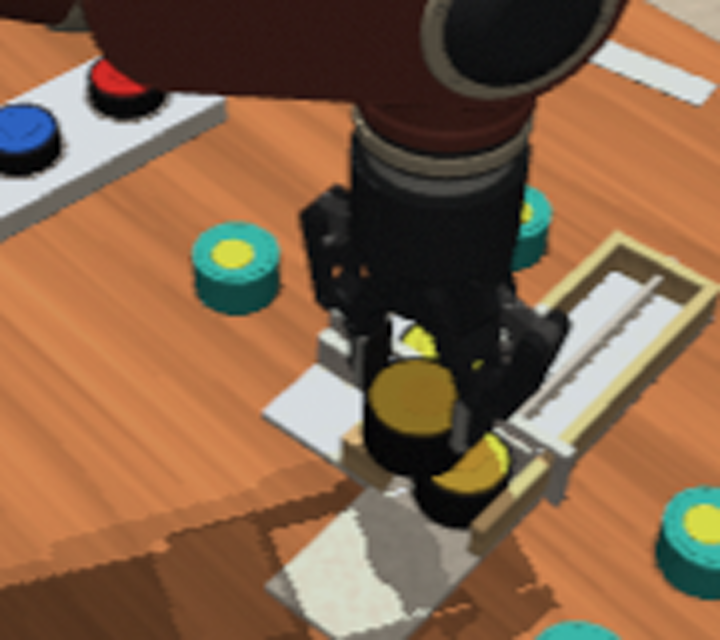

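The side view shows the first pot held level at (412,400), with the second still at the mouth at (465,465). I carry it to the palette.

Emit:
{"op": "play_rows", "data": {
  "commands": [
    [1, 15, -10, 0, 0, 0],
    [1, 32, -5, 0, 0, 0],
    [1, 36, 0, 0, 0, 0],
    [1, 36, 0, 0, 0, 0],
    [1, 36, 0, 0, 0, 0]
  ]
}}

```text
time: 12.82
tool_pos: [0.4746, 0.0145, 0.1429]
tool_rot: [-0.001, -0.053, 0.999, 0.0]
contact_force: [0.3, -0.4, -1.3]
gripper_width: 0.611
grasp_force: 63.0
```

Emit:
{"op": "play_rows", "data": {
  "commands": [
    [1, 36, 0, 0, 0, 0],
    [1, 36, 0, 0, 0, 0],
    [1, 36, 0, 0, 0, 0],
    [1, 36, 0, 0, 0, 0],
    [1, 36, 0, 0, 0, 0]
  ]
}}

```text
time: 13.23
tool_pos: [0.45, 0.1929, 0.1428]
tool_rot: [-0.001, -0.054, 0.999, -0.0]
contact_force: [0.8, 0.1, -0.9]
gripper_width: 0.612
grasp_force: 63.0
```

Emit:
{"op": "play_rows", "data": {
  "commands": [
    [0, 20, 0, 0, 0, 0],
    [0, 5, 0, 0, 0, 0],
    [0, 0, 0, 0, 0, 0],
    [0, 0, 0, 0, 0, 0]
  ]
}}

```text
time: 13.57
tool_pos: [0.4485, 0.2157, 0.1433]
tool_rot: [-0.001, -0.054, 0.999, -0.001]
contact_force: [0.1, 0.6, -0.9]
gripper_width: 0.616
grasp_force: 63.1
```

```bash
cat > e.py <<'E'
from h import *
import sys
st(); f=cam('wrist'); save(f,sys.argv[1],sc=1.4); s=manip.state(); p=np.array(s['tool_pos']); q=s['tool_rot']; T=Ro.from_quat([q[1],q[2],q[3],q[0]])
for c,b in blobs(f,(20,100,60),(35,255,255),1500):
    X=onz(f,[c],p[2])[0]; print('held pot',c,b,X,'tool mm',T.inv().apply(X-p)*1e3)
print('pred well rim',proj(f,[[.448,.261,.02]])*1.4)
E
python3 e.py w3.png
```

```text
{'time': 13.5667, 'joint_pos': [0.299, -0.1697, 2.0009, -0.0007, 1.3125, -1.3799], 'tool_pos': [0.4485, 0.2157, 0.1433], 'tool_rot': [-0.0009, -0.0541, 0.9985, -0.0006], 'contact_force': [0.1331, 0.6202, -0.8971], 'gripper_width': 0.6156, 'grasp_force': 63.0839}
held pot [279.97591812 299.9727072 ] [ 220  247  121  106 9966] [0.44626238 0.21458878 0.14350116] tool mm [ 2.56080338 -0.47347669  0.00416026]
pred well rim [[481.32313307 309.52324155]]
```

View pics/w3.png

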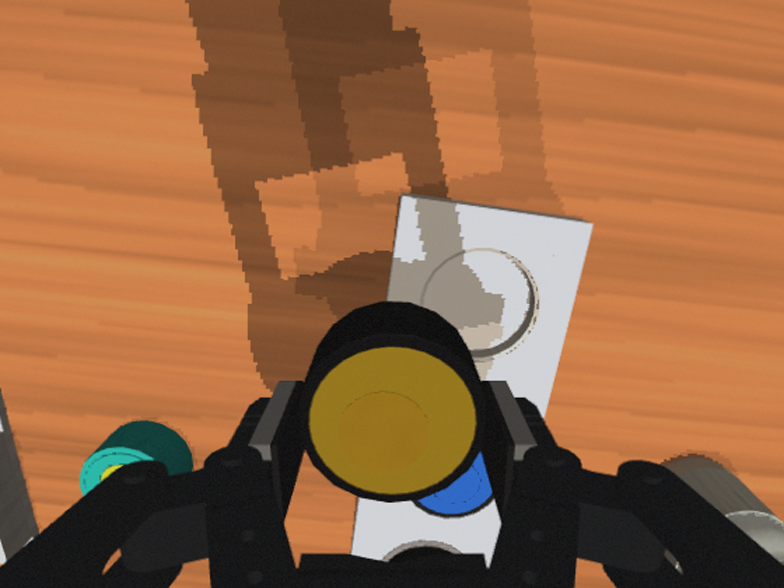

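The wrist view shows the held pot's lid at (392,420) and the empty well's rim as a circle, centre ≈ (480,304), with palette corners at (402,196) and (593,224).

```bash
python3 -c "
from h import *
f=cam('wrist'); s=manip.state(); p=np.array(s['tool_pos']); q=s['tool_rot']; T=Ro.from_quat([q[1],q[2],q[3],q[0]])
c=onz(f,np.array([[402,196],[593,224]])/1.4,.02); print(c.round(4),np.linalg.norm(c[0]-c[1]))
e=onz(f,np.array([[421,304],[538.5,304],[480,248],[480,360]])/1.4,.02); print(e.round(4)); w=(e[:2].mean(0)+e[2:].mean(0))/2
d=(c[0]-c[1])/np.linalg.norm(c[0]-c[1]); n=np.array([-d[1],d[0],0]); n*=np.sign(n[0]); w2=c.mean(0)+.05*n
b=[x for x in blobs(f,(20,100,60),(35,255,255),1500)][0][0]; X=onz(f,[b],p[2])[0]
print('w',w,'from corners',w2,'pot',X,'tool delta rim',T.inv().apply(w-X)*1e3,'corners',T.inv().apply(w2-X)*1e3)"
```

```text
[[0.3958 0.2136 0.02  ]
 [0.3988 0.3087 0.02  ]] 0.09514459270816474
[[0.4489 0.2295 0.02  ]
 [0.4424 0.2896 0.02  ]
 [0.4168 0.255  0.02  ]
 [0.4764 0.2645 0.02  ]]
w [0.44611048 0.25963751 0.02      ] from corners [0.4472742  0.25958207 0.02      ] pot [0.44657958 0.21422669 0.14370877] tool delta rim [ -4.49438915  45.28689522 123.67344137] corners [ -5.64562497  45.10803483 123.67232969]
```

Emit:
{"op": "play_rows", "data": {
  "commands": [
    [-2, 15, 10, 0, 0, 0],
    [-2, 15, 25, 0, 0, 0],
    [-2, 15, 30, 0, 0, 0],
    [0, 0, 15, 0, 0, 0],
    [0, 0, 5, 0, 0, 0]
  ]
}}

```text
time: 14.08
tool_pos: [0.4481, 0.2601, 0.0557]
tool_rot: [-0.003, -0.054, 0.999, -0.001]
contact_force: [-0.6, -0.3, -1.1]
gripper_width: 0.612
grasp_force: 63.2
```

Emit:
{"op": "play_rows", "data": {
  "commands": [
    [0, 0, 0, 0, 0, 0],
    [0, 0, 0, 0, 0, 0],
    [0, 0, 0, 0, 0, 0]
  ]
}}

```text
time: 14.33
tool_pos: [0.4516, 0.2615, 0.061]
tool_rot: [0.001, -0.053, 0.999, 0.0]
contact_force: [0.8, 0.9, 0.0]
gripper_width: 0.615
grasp_force: 63.2
```

```bash
python3 e.py w4.png
```

```text
{'time': 14.3333, 'joint_pos': [0.3823, -0.0022, 1.9964, -0.0001, 1.1444, -1.2952], 'tool_pos': [0.4516, 0.2615, 0.061], 'tool_rot': [0.0014, -0.0534, 0.9986, 0.0004], 'contact_force': [0.8107, 0.8956, 0.0153], 'gripper_width': 0.6146, 'grasp_force': 63.1702}
held pot [279.97443609 299.94807018] [ 220  247  121  106 9975] [0.44943778 0.26042463 0.06117766] tool mm [ 2.32197251 -1.05146729 -0.00823644]
pred well rim [[393.79245876 357.45574021]]
```

View pics/w4.png

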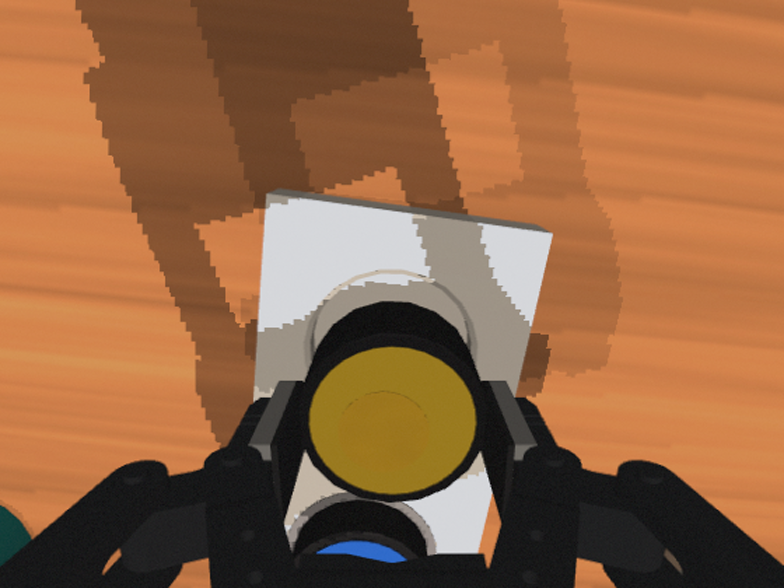

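The near view shows palette corners at (268,196) and (552,233), the rim's near edge at (391,270) and its sides at 307 and 474. The pot at 391 is centred laterally. I check the fore-aft fit.

```bash
cat > g.py <<'E'
from h import *
f=cam('wrist'); s=manip.state(); p=np.array(s['tool_pos']); q=s['tool_rot']; T=Ro.from_quat([q[1],q[2],q[3],q[0]])
c=onz(f,np.array([[268,196],[552,233]])/1.4,.02); print(c.round(4),np.linalg.norm(c[0]-c[1]))
d=(c[1]-c[0])/np.linalg.norm(c[0]-c[1]); n=np.array([d[1],-d[0],0]); n*=np.sign(n[0]); w2=c.mean(0)+.05*n
r=onz(f,np.array([[391,270],[307,340],[474,345]])/1.4,.02); print('rim',r.round(4),'dist to w2',np.linalg.norm(r-w2,axis=1))
b=blobs(f,(20,100,60),(35,255,255),1500)[0][0]
for h in(0,.002): 
    X=onz(f,[b],p[2]+h)[0]; print(h,'w2',w2,'pot',X,'delta tool',T.inv().apply(w2-X)*1e3)
# lid diameter check and pot bottom front edge
L=onz(f,np.array([[304,420],[479,420]])/1.4,p[2]); print('lid dia',np.linalg.norm(L[0]-L[1]))
E
python3 g.py
```

```text
[[0.396  0.2144 0.02  ]
 [0.398  0.3087 0.02  ]] 0.0942990330595556
rim [[0.4164 0.2568 0.02  ]
 [0.4448 0.23   0.02  ]
 [0.4403 0.289  0.02  ]] dist to w2 [0.0308757  0.03056647 0.02924064]
0 w2 [0.44702812 0.26048711 0.02      ] pot [0.44959156 0.26062134 0.06111774] delta tool [ 2.69106662  0.10663735 41.1096671 ]
0.002 w2 [0.44702812 0.26048711 0.02      ] pot [0.44844087 0.26049328 0.06311774] delta tool [ 1.53950661  0.10916099 43.11326421]
lid dia 0.04942105968249864
```

Emit:
{"op": "play_rows", "data": {
  "commands": [
    [2, 0, 2, 0, 0, 0],
    [0, 0, 3, 0, 0, 0],
    [0, 0, 2, 0, 0, 0],
    [0, 0, 2, 0, 0, 0],
    [0, 0, 1, 0, 0, 0]
  ]
}}

```text
time: 14.85
tool_pos: [0.4479, 0.2615, 0.0488]
tool_rot: [-0.0, -0.054, 0.999, -0.0]
contact_force: [-0.7, -0.2, -1.1]
gripper_width: 0.619
grasp_force: 63.2
```

Emit:
{"op": "play_rows", "data": {
  "commands": [
    [0, 0, 1, 0, 0, 0],
    [0, 0, 1, 0, 0, 0],
    [0, 0, 1, 0, 0, 0],
    [0, 0, 0, 0, 0, 0]
  ]
}}

```text
time: 15.18
tool_pos: [0.448, 0.2615, 0.046]
tool_rot: [-0.0, -0.054, 0.999, -0.0]
contact_force: [0.2, -0.4, -1.0]
gripper_width: 0.612
grasp_force: 63.2
```

Emit:
{"op": "play_rows", "data": {
  "commands": [
    [0, 0, 1, 0, 0, 0],
    [0, 0, 1, 0, 0, 0],
    [0, 0, 1, 0, 0, 0],
    [0, 0, 0, 0, 0, 0]
  ]
}}

```text
time: 15.52
tool_pos: [0.448, 0.2615, 0.043]
tool_rot: [-0.0, -0.054, 0.999, -0.0]
contact_force: [0.0, -0.7, 0.2]
gripper_width: 0.615
grasp_force: 63.2
```

Emit:
{"op": "play_rows", "data": {
  "commands": [
    [0, 0, 1, 0, 0, 0],
    [0, 0, 1, 0, 0, 0],
    [0, 0, 1, 0, 0, 0],
    [0, 0, 0, 0, 0, 0]
  ]
}}

```text
time: 15.85
tool_pos: [0.448, 0.2615, 0.0401]
tool_rot: [-0.0, -0.054, 0.999, -0.0]
contact_force: [0.4, 0.5, -0.6]
gripper_width: 0.613
grasp_force: 63.2
```

Emit:
{"op": "play_rows", "data": {
  "commands": [
    [0, 0, 1, 0, 0, 0],
    [0, 0, 1, 0, 0, 0],
    [0, 0, 0, 0, 0, 0]
  ]
}}

```text
time: 16.1
tool_pos: [0.4483, 0.2616, 0.0384]
tool_rot: [0.0, -0.054, 0.999, 0.0]
contact_force: [-0.4, 0.2, 0.0]
gripper_width: 0.615
grasp_force: 63.2
```

Emit:
{"op": "play_rows", "data": {
  "commands": [
    [0, 0, 1, 0, 0, 0],
    [0, 0, 1, 0, 0, 0],
    [0, 0, 0, 0, 0, 0]
  ]
}}

```text
time: 16.35
tool_pos: [0.4486, 0.2617, 0.0383]
tool_rot: [-0.0, -0.054, 0.999, -0.0]
contact_force: [-6.1, -3.0, 12.2]
gripper_width: 0.612
grasp_force: 64.6
```

Contact came at TCP z = 0.038, which matches the well floor. I release, retreat and check.

Emit:
{"op": "play_rows", "data": {
  "commands": [
    [0, 0, -1, 0, 0, 0],
    [0, 0, 0, 0, 0, 0],
    [0, 0, 0, 0, 0, 0],
    [0, 0, 0, 0, 0, 0]
  ],
  "hand": 75
}}

```text
time: 16.68
tool_pos: [0.4481, 0.2615, 0.037]
tool_rot: [-0.0, -0.054, 0.999, -0.0]
contact_force: [0.6, 0.1, -0.6]
gripper_width: 0.875
grasp_force: 0.0
```

Emit:
{"op": "play_rows", "data": {
  "commands": [
    [0, 0, -10, 0, 0, 0],
    [0, 0, -30, 0, 0, 0],
    [0, 0, -40, 0, 0, 0],
    [30, 0, -25, 0, 0, 0],
    [40, 0, 0, 0, 0, 0]
  ]
}}

```text
time: 17.1
tool_pos: [0.3836, 0.2558, 0.1508]
tool_rot: [0.007, -0.053, 0.999, 0.003]
contact_force: [-0.3, 0.2, 1.1]
gripper_width: 0.879
grasp_force: 0.0
```

Emit:
{"op": "play_rows", "data": {
  "commands": [
    [25, 0, 0, 0, 0, 0],
    [0, 0, 0, 0, 0, 0],
    [0, 0, 0, 0, 0, 0],
    [0, 0, 0, 0, 0, 0]
  ]
}}

```text
time: 17.43
tool_pos: [0.3543, 0.2515, 0.143]
tool_rot: [0.001, -0.054, 0.999, 0.0]
contact_force: [0.4, -0.4, -0.2]
gripper_width: 0.876
grasp_force: 0.0
```

```bash
python3 d.py; python3 -c "
from h import *
W={}
for n in('top','side','wrist'):
    f=cam(n)
    for k,lo,hi in(('yel',(20,100,60),(35,255,255)),('blue',(105,120,60),(125,255,255)),('red',(0,150,80),(8,255,255))):
        for c,b in blobs(f,lo,hi,100):
            X=onz(f,[c],.038)[0]
            if .35<X[0]<.7 and .2<X[1]<.32: print(n,k,c.round(1),b,X.round(4)); W.setdefault(k,{})[n]=(f,c)
for k in W:
  if 'top' in W[k] and 'side' in W[k]:
    (c1,d1),(c2,d2)=[ray(W[k][n][0],[W[k][n][1]]) for n in('top','side')]; d1=d1[0];d2=d2[0]
    t=np.linalg.lstsq(np.c_[d1,-d2],c2-c1,rcond=None)[0]; print(k,'tri',c1+t[0]*d1,c2+t[1]*d2)
f=cam('side'); save(f,'s4.png',(140,110,300,220),4.8)"
```

```text
17.4333 tcp feeder [-128.3  401.4] [0.3543 0.2515 0.143 ] F [ 0.3 -0.4] -0.2 q [ 7.000e-04 -5.400e-02  9.985e-01  2.000e-04]
top [321.4 196.4] [312 188  20  17 279] [87.6 55.3]
top [348.  218.6] [338 209  20  20 311] [29.5 -2.9]
side [321.5 206. ] [311 200  20  14 187] [89.7 55. ]
side [325.6 234.1] [315 226  22  17 290] [29.  -2.9]
top yel [179.4 259.6] [170 250  20  20 327] [0.4485 0.262  0.038 ]
top blue [182.4 221.7] [173 212  20  20 320] [0.5378 0.2582 0.038 ]
top red [185.1 184. ] [176 174  19  21 309] [0.6277 0.2554 0.038 ]
side yel [185.  166.2] [176 160  19  13 197] [0.4481 0.2618 0.038 ]
side blue [214.  151.8] [205 146  19  12 171] [0.537  0.2576 0.038 ]
side red [241.1 138. ] [233 133  18  11 148] [0.6271 0.2551 0.038 ]
wrist yel [280.2 341.6] [ 248  315   65   55 2786] [0.4469 0.2608 0.038 ]
yel tri [0.44850457 0.26209126 0.0376075 ] [0.44832579 0.26220172 0.03763722]
blue tri [0.53789551 0.2584624  0.03697938] [0.53761209 0.25865261 0.03700495]
red tri [0.62781255 0.25547578 0.03746593] [0.62751984 0.25568791 0.03747002]
```

View pics/s4.png

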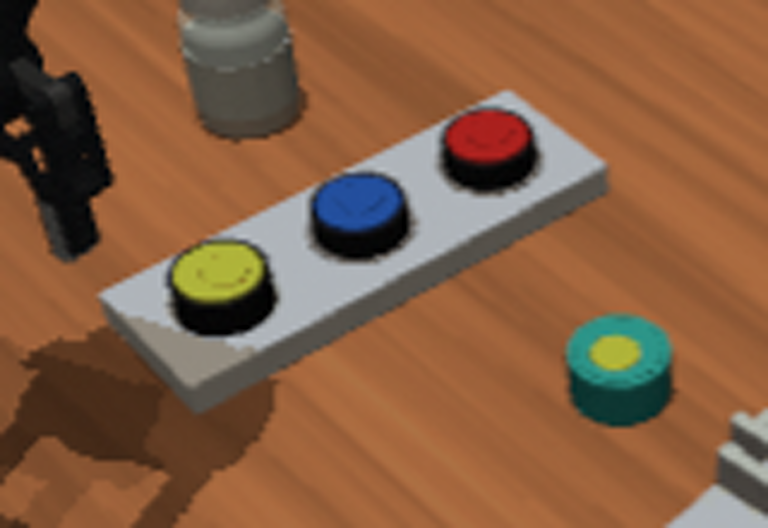

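The side view shows the pot at (220,280) seated level with its blue and red neighbours: top z is 37.6 mm against 37.0 and 37.5. The second pot stands at the mouth at feeder x ≈ 29, and the blocker is in the bay. I hand the job in.

```bash
python3 -c "
from plant import manip
print(manip.job_done())"
```

```text
the job is handed in; nothing more can be done
None
```

The job is handed in after 17.4 s, no verdict shown: the first pot is home in the empty well, the second at the mouth, and the blocker in the bay at feeder y ≈ 55 mm, its edge about 2 mm inside the lane line because my +y press met no resistance and the passing row moved it; I also viewed 13 pictures, over the limit of 10.

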